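# Load the lens edge tester and hold its idler arm back

## Task

Get the lens edge tester ready for its drive belt: take the lens in its brass cell off the cork pad and set it, level and right way up, balanced centrally on the black dome of the tester, and let go of it. Then push the sprung idler arm back with the fingers at its blue roller, past the click of the orange ratchet pawl, and finish still holding it compressed with its orange pointer within the green band, so that the pawl has sprung up but carries no load. Leave the lens balanced and the other things on the bench where they are.

Things in the scene. Friction and masses are not known exactly. Their poses are not given: they have to be found in the camera images.
- lens_cell: Loose brass ring, 54 mm outside diameter, 40 mm inside, 20 mm high, about 0.12 kg, with a glass lens across it 12 to 17 mm above its underside; open below the lens. Origin at the centre of its underside, z up. Starts on the cork pad. Round, so yaw does not matter. Set centrally on the dome, its inner lower edge rests on the dome and its origin lies 5 mm below the dome's top.
- pad: Cork disc, 80 mm diameter, 10 mm high, loose, 0.5 kg, on the bench; origin at the centre of its underside. The lens cell starts on its middle.
- tester: The lens edge tester, fixed to the bench: grey plate 170 mm (its x) by 300 mm (its y), 25 mm thick. Origin at the centre of its underside; at yaw 0 its x points away from the robot, its y to the robot's left. The black dome is near its -y end, a low motor stub (40 mm across, top 45 mm above the bench) at x 58, y -115 mm; the idler arm reaches towards its +y end.
- dome_top (a point): Highest point of the black dome, 54 mm above the bench, at x -30, y -105 mm in the tester's frame. The dome is part of a sphere of 42 mm radius centred straight below this point. Axes as the tester's.
- pivot (a point): Upright axis of the idler arm, at the plate's top face (25 mm above the bench), at x 0, y -20 mm in the tester's frame. The arm's hub there is 28 mm across, its top 54 mm above the bench.
- roller_top (a point): Centre of the top of the blue roller on the idler arm: an upright cylinder, 26 mm diameter, fixed to the arm (does not turn), from 40 to 95 mm above the bench, its axis 120 mm from the pivot axis. The flat arm, 18 mm wide, joins it to the hub at 41 to 51 mm above the bench. Fingers can come down beside it on its tester -x side, where nothing stands on the plate.
- idler_arm (a joint): Angle of the idler arm about its upright axis (rad). 0 is its sprung rest, leaning 0.45 rad from the tester's +y towards its -x; it grows as the roller is pushed towards the tester's +x (clockwise from above), to a stop at 1.0. The spring pushes back about 4 N at the roller at 0, 8 N at 0.75. The green band lies under the arm's pointer from 0.56 to 0.88 (white before, red after).
- pawl (a joint): How far the orange pawl, a sprung wedge standing out of the plate 80 mm from the pivot axis, is pressed down (m). 0 is up. The arm rides over it from idler_arm 0.2, pressing it about 0.010 down, with about 2 N more at the roller; just past 0.5 it clicks up behind the arm. An arm let go then springs back to about 0.5, resting on the pawl. Worked by the arm, not by hand.
- flask: Loose glass bottle with a stopper, 66 mm diameter, 100 mm high; origin at the centre of its underside. Leave alone.
- jar: Loose amber jar with a white lid, 56 mm diameter, 75 mm high; origin at the centre of its underside. Leave alone.
- magnifier: Loose brass hand magnifier lying flat, 12 mm high: ring of 70 mm outside diameter, dark wooden handle reaching 135 mm from the ring's centre along its own -x. Origin under the centre of the ring. Leave alone.
Mind the look-alikes: they are no part of the job. Of the things like the lens_cell, leave any that is pink, purple or red; of the rest the smaller one is meant.

How it is judged:
By the outcome, as a careful person would: the job done as asked, in the order asked, and still so for the second after the job is handed in, while the arm keeps its last pose, push and grip.
It also fails if it takes over 48 s, if anything falls off the work surface, if the arm or the gripper's body presses on something with over 40 N, if the wrist force passes 120 N, or if a joint passes its speed limit or range.

## Robot

A 6-joint arm with a two-finger parallel gripper is mounted at the origin on the work surface. World frame = base frame: x ahead of the robot, y to its left, z up, the work surface at z = 0. Lengths are in m, angles in rad, forces in N, time in s.
With the tool pointing down it reaches from about 0.2 to 0.875 m from the base axis. Payload 3.4 kg.
Tool frame: the origin (TCP) lies midway between the tips of the shut fingers; the grasp point (between the pads) lies 19 mm behind it; z points along the fingers, y is the line along which they close (so a half turn about z gives the same grasp; the last joint's range is limited). The gripper opens to 94 mm and grips with 3 to 60 N. Pads are 16 mm wide; open, the fingers measure 119 mm over their backs; the gripper's body (75 mm by 177 mm) begins 78 mm behind the grasp point.
Start: joints at [-1.279, 0.276, 1.505, -0, 1.361, -0.121], TCP at [0.231, -0.527, 0.205] pointing down, gripper open.
Joint ranges: [-2.89, 2.89], [-0.75, 2.08], [0.22, 2.7], [-1.18, 4.32], [0.11, 2.71], [-2.7, 2.7]. Speed limits (rad/s): [2.57, 2.57, 3.14, 3.14, 3.14, 3.14].

## Interface

Orientations are given as a unit quaternion [w, x, y, z].
In Python, from bench import * gives the robot as it stands.
- The arm moves only by the tool move_arm, never from a script. Its argument "motion" is a list of rows, each an object of numbers: "x", "y", "z": the shift along the tool's x, y, z as a fraction of full scale; "ax", "ay", "az": the turn, a rotation vector about the tool's x, y, z as a fraction of full scale. In form: [{"x": .., "y": .., "z": .., "ax": .., "ay": .., "az": ..}, ...]. A call has 1 to 8 rows; each row is the pose to reach, as a shift and turn from the pose commanded when the call began, along the tool's axes at that moment; what a row does not reach only later rows make up. Full scale, the value 1, is 40 cm for a shift and 45 degrees for a turn. A row lasts 1/12 s, in which the tool goes at most 41.7 mm and 7.16 degrees, less where a joint would pass 70% of its speed; a pose out of reach is approached as far as the arm can. A call with a number of a shift or a turn outside -1 to 1 is refused whole. A call with a gripper value outside its range is refused whole. "claw" is the opening, from -1 (shut) to 1 (fully open), set as the call begins (left out, the last holds). The fingers move at their own pace and stop on an object; "grip_force" is the grip in N (left out, the last holds). Time passes only in rows, so rows that repeat a pose let the fingers close. It gives the time, the measured TCP pose, the force, the opening and the grip force at its end, in the units of the state.
- observe(): the state, without advancing time (a new reading comes with each control period).
- grab_frame(name): name is "scene" or "top" or "wrist"; returns the picture (384x512x3 uint8, red, green, blue); there is no depth.
- camera_info(name): a dict with "K" (3x3 intrinsics, pixels), "extrinsics" (4x4, takes a point from camera to world coordinates); the wrist camera has in their place "mount" (4x4, takes a point from camera to tool coordinates, whose origin is the TCP and whose axes are the flange's). Camera axes: x right, y down, z forward; pixel columns grow to the right and rows downward; lengths in m; the calibration is good to about 2 mm. The wrist camera is an equidistant fisheye: a pixel r from the principal point sees the ray r / f radians off the axis. A picture is of the moment at which its call begins: read the wrist's pose just before it. camera_info takes no time and is no camera call.
- sign_off(): hands the job in; it is judged then, once.
Trained networks look in the newest picture that a camera, given by its name, has taken for a name from the list of things; names that differ only in an ending like _2 or _b are one class to them, and where a whole thing is asked for, a point or a joint stands for the part that bears it (a point fixed in the world has none). Each returns a list of dicts, best first, with "score" (0 to 1); they miss things now and then, are a little off and sometimes report something else, mostly with a low value. They report only what shows in the picture. A call takes as long as a camera call. They do not tell look-alikes from the thing itself.
- regions_of(camera, name): "pixels" (384x512 bool, what is visible of it).
- mark_of(camera, name): "point" ([x, y, z] in m, in the coordinates of the camera as it stood for that picture, good to about 4 mm: a listed point, or the origin of a listed thing).
The state is a dict: "t": time; "joint_positions": joint angles; "qd": joint speeds; "joint_torque": joint torques, N m; "tool_pos": TCP position; "tcp_rot": TCP orientation; "force": force on the tool from outside, world axes, zero at the start; "wrist_torque": the same for the moment, N m; "width": finger opening in m; "finger_force": force on a finger pad.
Only numpy, scipy, OpenCV 4.12 (cv2) and the standard library are available. Lean on these libraries where they do the work, as an engineer would, in place of code of your own. Each camera call takes 0.05 s, during which the arm holds its last target. There are 200 camera calls.

## Working session

There is one attempt and no reset: what is moved stays moved. The work goes in short steps, Python scripts to look and compute and a tool call to move; the robot and the scene stay as the last step left them, time stands still between calls to the robot, and variables do not carry over. Pictures are saved under pics/ and viewed, at most 10 in all, crops included, and the job is handed in when it is done.

Besides the shell and the picture viewer there is one more tool, called after ">>>" as name(argument=value, ...), one argument or row to a line, values as JSON. move_arm: Moves the arm, as the interface text tells. Its arguments: {"type":"object","properties":{"motion":{"type":"array","items":{"type":"object","properties":{"x":{"type":"number"},"y":{"type":"number"},"z":{"type":"number"},"ax":{"type":"number"},"ay":{"type":"number"},"az":{"type":"number"}}}},"claw":{"type":"number"},"grip_force":{"type":"number"}},"required":["motion"]}

```bash
mkdir -p pics; cat > h.py <<'E'
from bench import *
import numpy as np, cv2
from scipy.spatial.transform import Rotation as R
def rot(q): return R.from_quat([q[1],q[2],q[3],q[0]]).as_matrix()
def T_tool(s):
    T=np.eye(4); T[:3,:3]=rot(s["tcp_rot"]); T[:3,3]=s["tool_pos"]; return T
def cam_T(n,s=None):
    c=camera_info(n)
    return np.array(c["extrinsics"]) if "extrinsics" in c else T_tool(s)@np.array(c["mount"])
def snap(n,f=None):
    s=observe(); im=grab_frame(n)
    if f: cv2.imwrite("pics/"+f,im[...,::-1])
    return cam_T(n,s),im
def marks(n,T,name):
    return [(round(float(m["score"]),2),np.round((T@np.r_[m["point"],1])[:3],4)) for m in mark_of(n,name)]
E
python3 - <<'E'
from h import *
Ts,a=snap("scene"); Tt,b=snap("top")
cv2.imwrite("pics/a.png",np.hstack([a,b])[...,::-1][:, :]); 
cv2.imwrite("pics/a.png",cv2.resize(np.vstack([a,b])[...,::-1],(450,600)) ) if 0 else None
cv2.imwrite("pics/s.png",cv2.resize(a[...,::-1],(768,576)));cv2.imwrite("pics/t.png",cv2.resize(b[...,::-1],(768,576)))
for n in ["lens_cell","pad","tester","dome_top","pivot","roller_top","flask","jar","magnifier"]:
    for c,T in (("scene",Ts),("top",Tt)):
        print(n,c,*marks(c,T,n))
s=observe();print(s["t"],s["tool_pos"],s["tcp_rot"],s["width"]);print(T_tool(s)[:3,:3].round(3)); print(np.array(camera_info("wrist")["mount"]).round(3))
E
```

```text
lens_cell scene (0.82, array([ 0.5499, -0.2825,  0.0036])) (0.77, array([ 4.483e-01, -1.733e-01,  1.000e-04])) (0.76, array([ 0.4448, -0.2855,  0.009 ])) (0.76, array([ 0.3486, -0.2054,  0.0007])) (0.64, array([ 0.4754, -0.3932,  0.0022])) (0.5, array([ 0.5751,  0.3928, -0.0013]))
lens_cell top (0.95, array([ 0.3439, -0.2072,  0.0064])) (0.93, array([ 4.482e-01, -1.786e-01,  2.000e-04])) (0.77, array([ 0.437 , -0.2891,  0.0105])) (0.54, array([ 0.5492, -0.2804,  0.0013]))
pad scene (0.7, array([ 0.4477, -0.2891,  0.0026])) (0.6, array([0.5086, 0.1457, 0.0975]))
pad top (0.72, array([ 0.4441, -0.2891, -0.0005]))
tester scene (0.95, array([0.5639, 0.0584, 0.0029]))
tester top (0.78, array([0.5718, 0.0629, 0.0006]))
dome_top scene (0.64, array([ 0.546 , -0.0438,  0.0569]))
dome_top top (0.62, array([ 0.5472, -0.0447,  0.0545]))
pivot scene (0.87, array([0.5725, 0.0403, 0.0294]))
pivot top (0.69, array([0.5728, 0.0416, 0.0225]))
roller_top scene (0.95, array([0.5074, 0.1446, 0.0967])) (0.21, array([ 0.4458, -0.2924,  0.0021]))
roller_top top (0.53, array([0.5098, 0.1397, 0.0975]))
flask scene (0.95, array([ 0.7474, -0.1555,  0.0039]))
flask top (0.97, array([ 0.7486, -0.1518,  0.0008]))
jar scene (0.93, array([0.746 , 0.2021, 0.0026]))
jar top (0.79, array([ 0.749 ,  0.2004, -0.0016]))
magnifier scene (0.89, array([ 0.5737,  0.391 , -0.0022])) (0.49, array([ 0.4488, -0.2903,  0.0007])) (0.45, array([7.466e-01, 2.007e-01, 3.000e-04]))
magnifier top (0.77, array([0.573 , 0.3964, 0.0014]))
1.0 [ 0.23066311 -0.5267386   0.20551037] [ 6.19292579e-05  9.78776548e-01  2.04930393e-01 -9.12679999e-07] 0.09382057084407538
[[ 0.916  0.401  0.   ]
 [ 0.401 -0.916 -0.   ]
 [-0.     0.    -1.   ]]
[[-0.    -0.969 -0.248  0.073]
 [ 1.    -0.    -0.     0.002]
 [ 0.    -0.248  0.969 -0.18 ]
 [ 0.     0.     0.     1.   ]]
```

View pics/s.png

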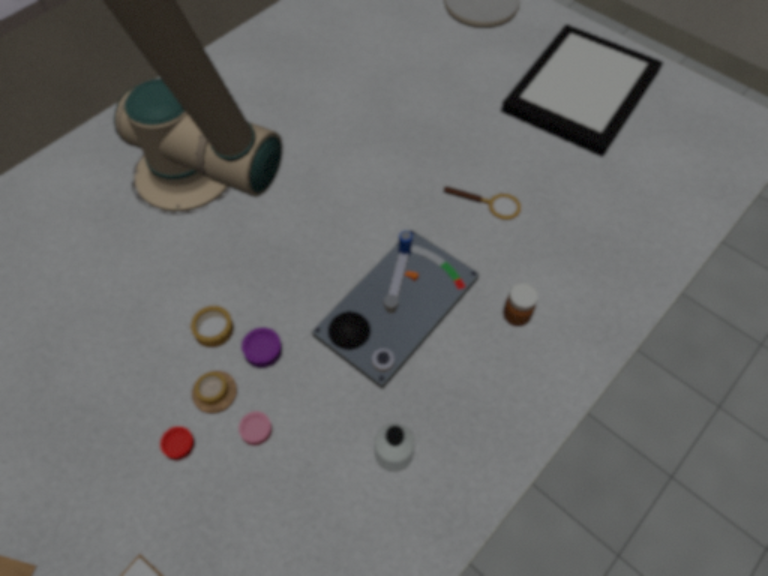

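View pics/t.png

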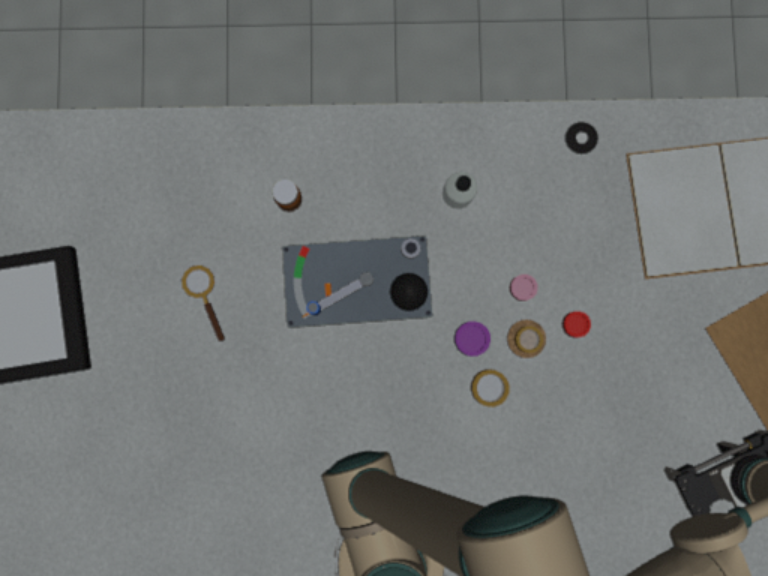

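The scene (768x576) shows the tester at about (395,310), the small brass cell on the cork at (213,390), the larger brass ring at (212,325), and purple, red and pink rings around them. The top view agrees: cell on pad at (527,339), dome at (409,292), roller at (313,308). The target is the small brass cell at about (0.443, -0.288), and the tester's yaw is about 3.5°.

>>> move_arm(
  motion=[
    {"x":0.727,"y":-0.334,"z":0.175},
    {"x":0.727,"y":-0.334,"z":0.175},
    {"x":0.727,"y":-0.334,"z":0.175},
    {"x":0.727,"y":-0.334,"z":0.175},
    {"x":0.727,"y":-0.334,"z":0.175},
    {"x":0.727,"y":-0.334,"z":0.175},
    {"x":0.727,"y":-0.334,"z":0.175},
    {"x":0.727,"y":-0.334,"z":0.175},
  ],
  claw=0.6,
)

```text
validation failed for argument at $.mo...
```

>>> move_arm(
  motion=[
    {"x":0},
    {"x":0},
    {"x":0},
    {"x":0},
  ],
)

```text
validation failed for argument at $.mo...
```

```bash
python3 - <<'E'
from h import *
s=observe();print(s["t"],s["tool_pos"],T_tool(s)[:3,:2].round(3))
T,im=snap("wrist","w1.png")
for n in ["lens_cell","pad"]: print(n,*marks("wrist",T,n))
for m in regions_of("wrist","lens_cell"):
    v,u=np.nonzero(m["pixels"]); print(round(m["score"],2),u.min(),u.max(),v.min(),v.max(),len(u))
print(camera_info("wrist")["K"])
E
```

```text
1.0 [ 0.23066311 -0.5267386   0.20551037] [[ 0.916  0.401]
 [ 0.401 -0.916]
 [-0.     0.   ]]
lens_cell
pad
0.86 56 108 0 40 1765
[[297.31863964   0.         254.70349712]
 [  0.         297.31863964 189.72807256]
 [  0.           0.           1.        ]]
```

View pics/w1.png

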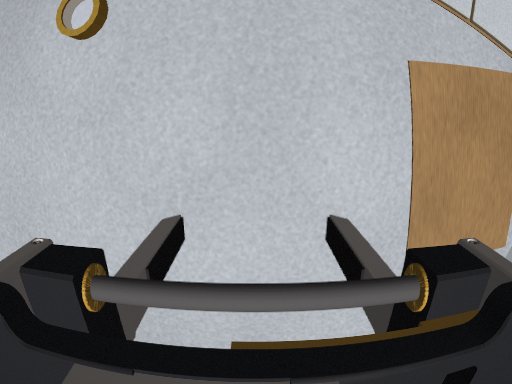

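The move was refused, probably because each row must have all six numbers. The picture is from the start pose, with the large brass ring at (82,15) and the fingers at the bottom.

>>> move_arm(
  motion=[
    {"x":0.727,"y":-0.334,"z":0.175,"ax":0,"ay":0,"az":0},
    {"x":0.727,"y":-0.334,"z":0.175,"ax":0,"ay":0,"az":0},
    {"x":0.727,"y":-0.334,"z":0.175,"ax":0,"ay":0,"az":0},
    {"x":0.727,"y":-0.334,"z":0.175,"ax":0,"ay":0,"az":0},
    {"x":0.727,"y":-0.334,"z":0.175,"ax":0,"ay":0,"az":0},
    {"x":0.727,"y":-0.334,"z":0.175,"ax":0,"ay":0,"az":0},
    {"x":0.727,"y":-0.334,"z":0.175,"ax":0,"ay":0,"az":0},
    {"x":0.727,"y":-0.334,"z":0.175,"ax":0,"ay":0,"az":0},
  ],
  claw=0.6,
)

```text
t: 1.87
tool_pos: [0.4447, -0.2855, 0.1352]
tcp_rot: [-0.0, 0.979, 0.205, 0.0]
force: [0.9, -1.0, 0.3]
width: 0.0753
finger_force: 0.0
```

>>> move_arm(
  motion=[
    {"x":0,"y":0,"z":0,"ax":0,"ay":0,"az":0},
    {"x":0,"y":0,"z":0,"ax":0,"ay":0,"az":0},
    {"x":0,"y":0,"z":0,"ax":0,"ay":0,"az":0},
  ],
)

```text
t: 2.12
tool_pos: [0.4434, -0.2881, 0.1356]
tcp_rot: [0.0, 0.979, 0.205, -0.0]
force: [0.7, -0.4, 0.4]
width: 0.0754
finger_force: 0.0
```

```bash
python3 - <<'E'
from h import *
s=observe();print(s["t"],s["tool_pos"],T_tool(s)[:3,:2].round(3))
T,im=snap("wrist","w2.png")
for n in ["lens_cell","pad"]: print(n,*marks("wrist",T,n))
for m in regions_of("wrist","lens_cell"):
    v,u=np.nonzero(m["pixels"]); print(round(m["score"],2),u.min(),u.max(),v.min(),v.max(),len(u))
E
```

```text
2.1167 [ 0.4434033  -0.28808288  0.13562072] [[ 0.916  0.402]
 [ 0.402 -0.916]
 [-0.001  0.001]]
lens_cell (0.92, array([ 0.4517, -0.1774,  0.0039])) (0.76, array([ 3.517e-01, -2.124e-01, -3.000e-04])) (0.74, array([ 0.4441, -0.2903,  0.0102])) (0.71, array([ 0.5537, -0.2883, -0.0058])) (0.7, array([ 4.764e-01, -3.909e-01,  3.000e-04]))
pad
0.87 268 321 60 113 2366
0.82 228 282 158 213 2425
0.78 123 185 199 261 2348
0.6 326 376 170 221 2062
```

View pics/w2.png

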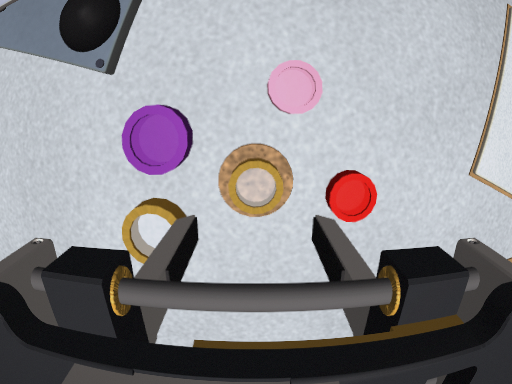

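The wrist view shows the small brass cell on cork at (255,185), between the fingers. That gives about (0.445, -0.290), in agreement with the network. Now I'll descend and grip.

>>> move_arm(
  motion=[
    {"x":0.003,"y":0.005,"z":0.1,"ax":0,"ay":0,"az":0},
    {"x":0.003,"y":0.005,"z":0.2,"ax":0,"ay":0,"az":0},
    {"x":0.003,"y":0.005,"z":0.26,"ax":0,"ay":0,"az":0},
    {"x":0.003,"y":0.005,"z":0.29,"ax":0,"ay":0,"az":0},
    {"x":0.003,"y":0.005,"z":0.304,"ax":0,"ay":0,"az":0},
    {"x":0.003,"y":0.005,"z":0.304,"ax":0,"ay":0,"az":0},
    {"x":0.003,"y":0.005,"z":0.304,"ax":0,"ay":0,"az":0},
  ],
)

```text
t: 2.9
tool_pos: [0.4456, -0.2901, 0.0145]
tcp_rot: [0.001, 0.979, 0.204, 0.0]
force: [-0.1, -0.3, 0.4]
width: 0.0752
finger_force: 0.0
```

>>> move_arm(
  motion=[
    {"x":0,"y":0,"z":0,"ax":0,"ay":0,"az":0},
    {"x":0,"y":0,"z":0,"ax":0,"ay":0,"az":0},
    {"x":0,"y":0,"z":0,"ax":0,"ay":0,"az":0},
    {"x":0,"y":0,"z":0,"ax":0,"ay":0,"az":0},
    {"x":0,"y":0,"z":0,"ax":0,"ay":0,"az":0},
    {"x":0,"y":0,"z":0,"ax":0,"ay":0,"az":0},
  ],
  claw=0.0,
  grip_force=15,
)

```text
t: 3.4
tool_pos: [0.4457, -0.2892, 0.0148]
tcp_rot: [0.001, 0.979, 0.205, 0.0]
force: [-0.9, 1.0, 5.4]
width: 0.0542
finger_force: 15.0
```

>>> move_arm(
  motion=[
    {"x":0,"y":0,"z":-0.05,"ax":0,"ay":0,"az":0},
    {"x":0,"y":0,"z":-0.14,"ax":0,"ay":0,"az":0},
    {"x":0.05,"y":-0.06,"z":-0.2,"ax":0,"ay":0,"az":0},
    {"x":0.1,"y":-0.14,"z":-0.25,"ax":0,"ay":0,"az":0},
    {"x":0.16,"y":-0.22,"z":-0.29,"ax":0,"ay":0,"az":0},
    {"x":0.22,"y":-0.3,"z":-0.32,"ax":0,"ay":0,"az":0},
    {"x":0.27,"y":-0.38,"z":-0.34,"ax":0,"ay":0,"az":0},
    {"x":0.302,"y":-0.44,"z":-0.34,"ax":0,"ay":0,"az":0},
  ],
)

```text
t: 4.07
tool_pos: [0.4869, -0.0765, 0.1518]
tcp_rot: [0.0, 0.979, 0.205, 0.002]
force: [0.4, 0.2, -0.6]
width: 0.054
finger_force: 15.0
```

>>> move_arm(
  motion=[
    {"x":0,"y":-0.02,"z":0,"ax":0,"ay":0,"az":0},
    {"x":0,"y":-0.02,"z":0,"ax":0,"ay":0,"az":0},
    {"x":0,"y":-0.02,"z":0,"ax":0,"ay":0,"az":0},
    {"x":0,"y":-0.02,"z":0,"ax":0,"ay":0,"az":0},
  ],
)

```text
t: 4.4
tool_pos: [0.482, -0.0733, 0.1495]
tcp_rot: [0.0, 0.979, 0.205, -0.0]
force: [0.4, -0.5, -2.2]
width: 0.0538
finger_force: 15.0
```

```bash
python3 - <<'E'
from h import *
s=observe();print(s["t"],s["tool_pos"],T_tool(s)[:3,:3].round(4),s["width"])
T,im=snap("wrist","w3.png")
for n in ["lens_cell","dome_top","pivot","roller_top","tester"]: print(n,*marks("wrist",T,n))
for i in range(2):
    T,im=snap("wrist"); print(*marks("wrist",T,"dome_top"))
K=np.array(camera_info("wrist")["K"])
for m in regions_of("wrist","dome_top")[:1]+regions_of("wrist","lens_cell")[:1]:
    v,u=np.nonzero(m["pixels"]); print(round(m["score"],2),u.min(),u.max(),v.min(),v.max(),len(u))
E
```

```text
4.4 [ 0.48202081 -0.07330482  0.14948341] [[ 9.163e-01  4.004e-01 -5.000e-04]
 [ 4.004e-01 -9.163e-01 -9.000e-04]
 [-9.000e-04  6.000e-04 -1.000e+00]] 0.05384433930530202
lens_cell (0.83, array([ 0.4834, -0.076 ,  0.1442])) (0.7, array([ 0.3511, -0.2115,  0.    ])) (0.62, array([ 0.4507, -0.1752,  0.0022])) (0.6, array([ 0.5569, -0.2849, -0.0037])) (0.56, array([ 0.4773, -0.3941, -0.0023]))
dome_top (0.93, array([ 0.5471, -0.0456,  0.0548]))
pivot (0.63, array([0.5721, 0.0386, 0.0274]))
roller_top (0.82, array([0.5147, 0.1456, 0.0949]))
tester (0.74, array([0.5716, 0.0577, 0.0015])) (0.62, array([ 0.483 , -0.075 ,  0.1432]))
(0.96, array([ 0.5469, -0.0453,  0.057 ]))
(0.76, array([ 0.5473, -0.0469,  0.0533]))
0.92 41 332 0 180 36131
0.89 296 354 211 265 1126
```

View pics/w3.png

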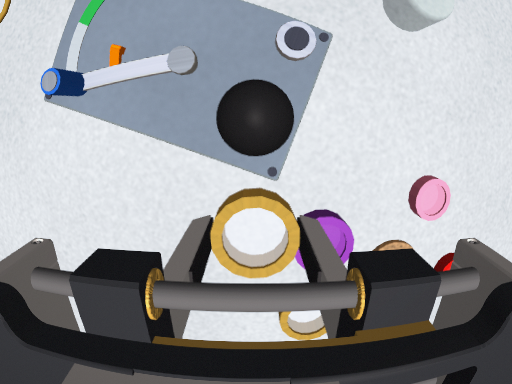

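The wrist view shows the held cell level at (255,232), the dome at (255,118), the roller at (50,82), the orange pawl at (117,52) and the hub at (181,60). I'll fit the dome and cell outlines in this one picture.

```bash
cat >> h.py <<'E'
K=np.array(camera_info("wrist")["K"]); M=np.array(camera_info("wrist")["mount"])
def proj(P,T):  # world points -> fisheye pixels
    p=(np.asarray(P)-T[:3,3])@T[:3,:3]; r=np.hypot(p[:,0],p[:,1]); th=np.arctan2(r,p[:,2])
    return np.c_[K[0,2]+K[0,0]*th*p[:,0]/r, K[1,2]+K[1,1]*th*p[:,1]/r]
E
python3 - <<'E'
from h import *
from scipy.optimize import least_squares
T=cam_T("wrist",observe()); im=cv2.imread("pics/w3.png").astype(int)
d=(im.max(2)<45).astype(np.uint8)
n,l,st,c=cv2.connectedComponentsWithStats(d); 
k=l[118,255]; print("dome",st[k],c[k])
a=np.linspace(0,2*np.pi,90)
def dome(x,y):
    P=[]
    for z in np.linspace(.025,.0539,25):
        r=np.sqrt(.042**2-(z-.012)**2); P.append(np.c_[x+r*np.cos(a),y+r*np.sin(a),0*a+z])
    return np.vstack(P)
def box(P): 
    q=proj(P,T); return np.r_[q.min(0),q.max(0)]
b=np.r_[st[k][:2],st[k][:2]+st[k][2:4]-1].astype(float)
f=least_squares(lambda p: box(dome(*p))-b,[.547,-.045],diff_step=1e-3); print(f.x,f.fun)
hsv=cv2.cvtColor(im.astype(np.uint8),cv2.COLOR_BGR2HSV)
g=((hsv[...,0]>10)&(hsv[...,0]<30)&(hsv[...,1]>120)&(hsv[...,2]>60)).astype(np.uint8); g[:, :205]=0; g[:,308:]=0; g[282:]=0; g[:180]=0
v,u=np.nonzero(g); bc=np.array([u.min(),v.min(),u.max(),v.max()],float); print("cell",bc)
tz=observe()["tool_pos"][2]
def cell(x,y,z): return np.vstack([np.c_[x+.027*np.cos(a),y+.027*np.sin(a),0*a+zz] for zz in (z,z+.02)])
f=least_squares(lambda p: box(cell(*p))-bc,[.482,-.073,tz-.005],diff_step=1e-3); print(f.x,f.fun)
E
```

```text
dome [     0      0    512    384 169075] [255.02940707 175.07893538]
[ 0.49023091 -0.0712444 ] [ 217.50216407  140.23926602 -217.67189872 -168.61269324]
cell [210. 189. 300. 277.]
[ 0.4828392  -0.07385829  0.14453168] [ 0.65623049 -0.68034294 -0.65858012  0.69696919]
```

```bash
python3 - <<'E'
from h import *
from scipy.optimize import least_squares
T=cam_T("wrist",observe()); im=cv2.imread("pics/w3.png").astype(int)
d=(im.max(2)<75); d[:, :205]=0; d[:,308:]=0; d[162:]=0; d[:68]=0
print(im[118,240:300:6].max(1))
v,u=np.nonzero(d); b=np.array([u.min(),v.min(),u.max(),v.max()],float); print(b,len(u))
a=np.linspace(0,2*np.pi,90)
def dome(x,y):
    return np.vstack([np.c_[x+r*np.cos(a),y+r*np.sin(a),0*a+z] for z in np.linspace(.025,.0539,25) for r in [np.sqrt(.042**2-(z-.012)**2)]])
def box(P): 
    q=proj(P,T); return np.r_[q.min(0),q.max(0)]
f=least_squares(lambda p: box(dome(*p))-b,[.547,-.045],diff_step=1e-3); print(f.x,f.fun)
e=f.x-[.48284,-.07386]; Rm=T_tool(observe())[:3,:3]; print(e, Rm.T[:2,:2]@e/.4)
E
```

```text
[ 34  44  58  56  45  39  36  32  29 155]
[217.  80. 293. 155.] 4620
[ 0.54798425 -0.04548456] [-1.13222357 -1.22829006  1.13292663  1.25911747]
[0.06514425 0.02837544] [0.17763939 0.00034114]
```

>>> move_arm(
  motion=[
    {"x":0.09,"y":0,"z":0,"ax":0,"ay":0,"az":0},
    {"x":0.15,"y":0,"z":0.04,"ax":0,"ay":0,"az":0},
    {"x":0.178,"y":0,"z":0.1,"ax":0,"ay":0,"az":0},
    {"x":0.178,"y":0,"z":0.16,"ax":0,"ay":0,"az":0},
    {"x":0.178,"y":0,"z":0.2,"ax":0,"ay":0,"az":0},
    {"x":0.178,"y":0,"z":0.22,"ax":0,"ay":0,"az":0},
    {"x":0.178,"y":0,"z":0.22,"ax":0,"ay":0,"az":0},
    {"x":0.178,"y":0,"z":0.22,"ax":0,"ay":0,"az":0},
  ],
)

```text
t: 5.67
tool_pos: [0.5476, -0.0435, 0.0621]
tcp_rot: [0.0, 0.979, 0.205, 0.0]
force: [0.9, -1.5, -0.6]
width: 0.0541
finger_force: 15.0
```

```bash
python3 - <<'E'
from h import *
from scipy.optimize import least_squares
s=observe(); T,im=snap("wrist","w4.png"); im=im[...,::-1]
print(s["t"],s["tool_pos"],s["force"],T_tool(s)[:3,:2].round(4))
cv2.imwrite("pics/w4c.png",cv2.resize(im[120:320,130:390],None,fx=2.5,fy=2.5))
hsv=cv2.cvtColor(np.ascontiguousarray(im),cv2.COLOR_BGR2HSV)
g=((hsv[...,0]>10)&(hsv[...,0]<30)&(hsv[...,1]>120)&(hsv[...,2]>60)); g[:, :205]=0; g[:,308:]=0; g[282:]=0; g[:180]=0
v,u=np.nonzero(g); bc=np.array([u.min(),v.min(),u.max(),v.max()],float); print("cell",bc)
tz=s["tool_pos"][2]; a=np.linspace(0,2*np.pi,90)
def cell(x,y,z): return np.vstack([np.c_[x+.027*np.cos(a),y+.027*np.sin(a),0*a+zz] for zz in (z,z+.02)])
def box(P): 
    q=proj(P,T); return np.r_[q.min(0),q.max(0)]
f=least_squares(lambda p: box(cell(*p))-bc,[s["tool_pos"][0],s["tool_pos"][1],tz-.005],diff_step=1e-3); print(f.x,f.fun)
E
```

```text
5.6667 [ 0.54762168 -0.04354627  0.06207645] [ 0.87607579 -1.51575774 -0.58352356] [[ 9.160e-01  4.012e-01]
 [ 4.012e-01 -9.160e-01]
 [ 1.000e-04  2.000e-04]]
cell [210. 188. 300. 277.]
[ 0.54890198 -0.04499427  0.05756442] [ 0.40999792 -0.42536725 -0.41146402  0.43549543]
```

View pics/w4c.png

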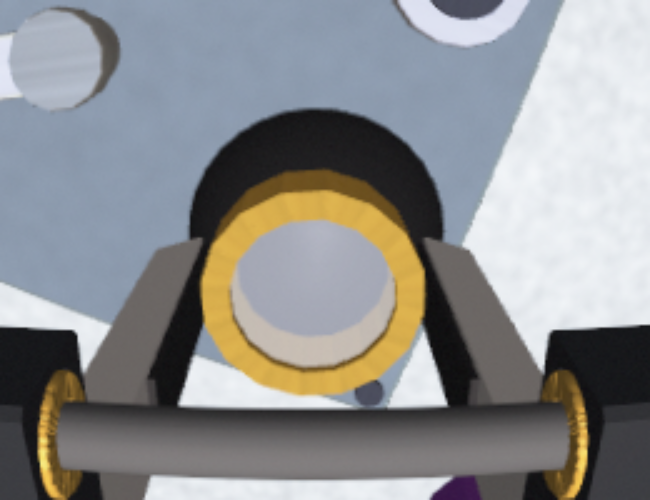

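The crop shows the cell over the dome, well centred: cell centre (313,282), dome span 190–442. I'll lower it slowly with a 1 mm correction.

>>> move_arm(
  motion=[
    {"x":-0.0025,"y":0.001,"z":0.005,"ax":0,"ay":0,"az":0},
    {"x":-0.0025,"y":0.001,"z":0.01,"ax":0,"ay":0,"az":0},
    {"x":-0.0025,"y":0.001,"z":0.014,"ax":0,"ay":0,"az":0},
    {"x":-0.0025,"y":0.001,"z":0.017,"ax":0,"ay":0,"az":0},
    {"x":-0.0025,"y":0.001,"z":0.019,"ax":0,"ay":0,"az":0},
    {"x":-0.0025,"y":0.001,"z":0.02,"ax":0,"ay":0,"az":0},
    {"x":-0.0025,"y":0.001,"z":0.02,"ax":0,"ay":0,"az":0},
  ],
)

```text
t: 6.3
tool_pos: [0.5467, -0.0443, 0.0539]
tcp_rot: [0.0, 0.979, 0.205, 0.0]
force: [-0.5, 0.8, -0.6]
width: 0.0538
finger_force: 15.0
```

>>> move_arm(
  motion=[
    {"x":0,"y":0,"z":0,"ax":0,"ay":0,"az":0},
    {"x":0,"y":0,"z":0,"ax":0,"ay":0,"az":0},
    {"x":0,"y":0,"z":0,"ax":0,"ay":0,"az":0},
  ],
  grip_force=8,
)

```text
t: 6.55
tool_pos: [0.5467, -0.0443, 0.054]
tcp_rot: [0.0, 0.979, 0.205, 0.0]
force: [-0.3, -0.3, 0.1]
width: 0.0545
finger_force: 8.0
```

>>> move_arm(
  motion=[
    {"x":0,"y":0,"z":0.001,"ax":0,"ay":0,"az":0},
    {"x":0,"y":0,"z":0.001,"ax":0,"ay":0,"az":0},
    {"x":0,"y":0,"z":0.001,"ax":0,"ay":0,"az":0},
  ],
)

```text
t: 6.8
tool_pos: [0.5468, -0.0443, 0.0537]
tcp_rot: [0.0, 0.979, 0.205, 0.0]
force: [-0.4, -0.3, 1.5]
width: 0.0536
finger_force: 8.0
```

>>> move_arm(
  motion=[
    {"x":0,"y":0,"z":0.0012,"ax":0,"ay":0,"az":0},
    {"x":0,"y":0,"z":0.0012,"ax":0,"ay":0,"az":0},
    {"x":0,"y":0,"z":0.0012,"ax":0,"ay":0,"az":0},
  ],
)

```text
t: 7.05
tool_pos: [0.547, -0.0443, 0.0535]
tcp_rot: [0.0, 0.979, 0.205, 0.0]
force: [-1.2, -1.0, 5.5]
width: 0.0541
finger_force: 8.0
```

>>> move_arm(
  motion=[
    {"x":0,"y":0,"z":0.0012,"ax":0,"ay":0,"az":0},
    {"x":0,"y":0,"z":0.0012,"ax":0,"ay":0,"az":0},
    {"x":0,"y":0,"z":0.0012,"ax":0,"ay":0,"az":0},
  ],
)

```text
t: 7.3
tool_pos: [0.5472, -0.0443, 0.0532]
tcp_rot: [0.0, 0.979, 0.205, 0.001]
force: [-1.2, 1.3, 6.1]
width: 0.0543
finger_force: 8.0
```

>>> move_arm(
  motion=[
    {"x":0,"y":0,"z":-0.001,"ax":0,"ay":0,"az":0},
    {"x":0,"y":0,"z":-0.001,"ax":0,"ay":0,"az":0},
  ],
  grip_force=4,
)

```text
t: 7.47
tool_pos: [0.5472, -0.0443, 0.0532]
tcp_rot: [0.0, 0.979, 0.205, 0.001]
force: [-0.2, 0.3, 4.3]
width: 0.0543
finger_force: 4.0
```

>>> move_arm(
  motion=[
    {"x":0,"y":0,"z":0,"ax":0,"ay":0,"az":0},
    {"x":0,"y":0,"z":0,"ax":0,"ay":0,"az":0},
    {"x":0,"y":0,"z":0,"ax":0,"ay":0,"az":0},
    {"x":0,"y":0,"z":0,"ax":0,"ay":0,"az":0},
    {"x":0,"y":0,"z":0,"ax":0,"ay":0,"az":0},
    {"x":0,"y":0,"z":0,"ax":0,"ay":0,"az":0},
  ],
  claw=0.6,
)

```text
t: 7.97
tool_pos: [0.5465, -0.0442, 0.0527]
tcp_rot: [-0.0, 0.979, 0.205, -0.0]
force: [0.4, 0.2, -0.3]
width: 0.0753
finger_force: 0.0
```

>>> move_arm(
  motion=[
    {"x":0,"y":0,"z":-0.05,"ax":0,"ay":0,"az":0},
    {"x":0,"y":0,"z":-0.13,"ax":0,"ay":0,"az":0},
    {"x":-0.05,"y":0,"z":-0.2,"ax":0,"ay":0,"az":0},
    {"x":-0.1,"y":0,"z":-0.24,"ax":0,"ay":0,"az":0},
    {"x":-0.125,"y":0,"z":-0.24,"ax":0,"ay":0,"az":0},
    {"x":-0.125,"y":0,"z":-0.24,"ax":0,"ay":0,"az":0},
    {"x":-0.125,"y":0,"z":-0.24,"ax":0,"ay":0,"az":0},
  ],
)

```text
t: 8.55
tool_pos: [0.5003, -0.0642, 0.148]
tcp_rot: [-0.0, 0.979, 0.204, -0.0]
force: [0.3, 0.3, 0.7]
width: 0.0754
finger_force: 0.0
```

```bash
cat > look.py <<'E'
from h import *
from scipy.optimize import least_squares
import sys
s=observe(); T,im=snap("wrist",sys.argv[1]+".png"); im=np.ascontiguousarray(im[...,::-1])
print(s["t"],s["tool_pos"],s["force"],T_tool(s)[:3,:2].round(4))
for n in ["lens_cell","roller_top","pivot"]: print(n,*marks("wrist",T,n)[:3])
c=proj([[.548,-.0455,.06]],T)[0].astype(int); print(c)
hsv=cv2.cvtColor(im,cv2.COLOR_BGR2HSV); g=((hsv[...,0]>10)&(hsv[...,0]<30)&(hsv[...,1]>110)&(hsv[...,2]>50))
w=np.zeros_like(g); w[max(0,c[1]-60):c[1]+60,c[0]-60:c[0]+60]=1; g&=w
a=np.linspace(0,2*np.pi,180); ring=lambda x,y,z,r,t1,t2: np.array([x,y,z])+(R.from_euler("xy",[t1,t2]).apply(np.c_[r*np.cos(a),r*np.sin(a),0*a]))
# outline of the brass (outer hull) against model hull, xy and tilt about the underside centre
cn=max(cv2.findContours(g.astype(np.uint8),0,1)[0],key=len); hull=cv2.convexHull(cn)[:,0].astype(np.float32); print(cv2.boundingRect(hull))
def res(p):
    n=R.from_euler("xy",p[2:]).apply([0,0,1]); o=np.array([p[0],p[1],.049])
    P=np.vstack([ring(*o,.027,*p[2:]),ring(*(o+.02*n),.027,*p[2:])])
    h=cv2.convexHull(proj(P,T).astype(np.float32))
    return [cv2.pointPolygonTest(h,(float(u),float(v)),True) for u,v in hull]
f=least_squares(res,[.548,-.0455,0,0],diff_step=1e-3,x_scale=[.001,.001,.02,.02]); print("xy",f.x[:2].round(4),"tilt deg",np.degrees(f.x[2:]).round(1),"rms px",np.sqrt(np.mean(f.fun**2)).round(2))
f=least_squares(lambda p:res([*p,0,0]),[.548,-.0455],diff_step=1e-3); print("level xy",f.x.round(4),np.sqrt(np.mean(f.fun**2)).round(2))
cv2.imwrite("pics/"+sys.argv[1]+"c.png",cv2.resize(im,(768,576)))
E
python3 look.py w5
```

```text
8.55 [ 0.50026736 -0.06415557  0.14801582] [0.3334395  0.31057215 0.734232  ] [[ 9.164e-01  4.003e-01]
 [ 4.003e-01 -9.164e-01]
 [-4.000e-04 -8.000e-04]]
lens_cell (0.95, array([ 0.5477, -0.0447,  0.0474])) (0.94, array([ 0.5555, -0.2856, -0.0042])) (0.92, array([ 0.3515, -0.2124, -0.0034]))
roller_top (0.89, array([0.5092, 0.1448, 0.0961]))
pivot (0.64, array([0.5699, 0.0371, 0.0278]))
[255 139]
(224, 109, 63, 63)
xy [ 0.5469 -0.046 ] tilt deg [-1.8  4.2] rms px 0.87
level xy [ 0.5482 -0.0455] 0.92
```

View pics/w5c.png

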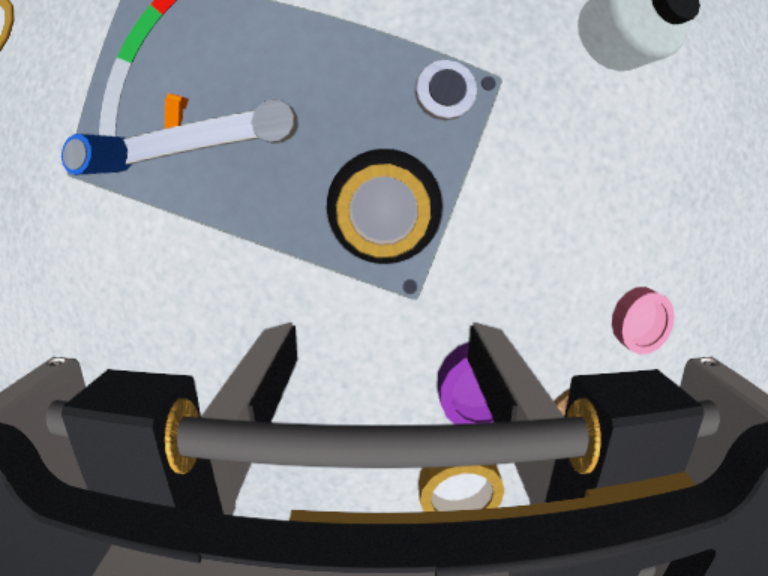

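The lens sits level and concentric on the dome: brass ring centre (384,210), dome centre (384,206). The fit gives (0.5482, -0.0455) against the dome's (0.5480, -0.0455). The roller is at rest at (85,155). Next I'll shut the fingers and come down on its -x side.

>>> move_arm(
  motion=[
    {"x":0.02,"y":-0.09,"z":0,"ax":0,"ay":0,"az":0},
    {"x":0.04,"y":-0.19,"z":0,"ax":0,"ay":0,"az":0},
    {"x":0.065,"y":-0.29,"z":0,"ax":0,"ay":0,"az":0},
    {"x":0.09,"y":-0.38,"z":0,"ax":0,"ay":0,"az":0},
    {"x":0.111,"y":-0.467,"z":0,"ax":0,"ay":0,"az":0},
    {"x":0.111,"y":-0.467,"z":0,"ax":0,"ay":0,"az":0},
    {"x":0.111,"y":-0.467,"z":0,"ax":0,"ay":0,"az":0},
  ],
  claw=-1,
  grip_force=20,
)

```text
t: 9.33
tool_pos: [0.4662, 0.1264, 0.1481]
tcp_rot: [0.0, 0.978, 0.207, -0.001]
force: [0.7, -0.2, 0.5]
width: 0.0321
finger_force: 0.0
```

```bash
python3 - <<'E'
from h import *
s=observe(); T,im=snap("wrist","w6.png"); print(s["t"],s["tool_pos"],s["width"])
Rm=T_tool(s)[:3,:3]
for n in ["roller_top","pivot"]:
    for sc,p in marks("wrist",T,n)[:1]: print(n,sc,p,"tool",(Rm.T@(p-s["tool_pos"])).round(4))
cv2.imwrite("pics/w6c.png",im[...,::-1])
E
```

```text
9.3333 [0.46621023 0.12643139 0.14808793] 0.032113801338352316
roller_top 0.57 [0.5124 0.1449 0.0953] tool [0.0498 0.0018 0.0527]
pivot 0.81 [0.5713 0.0385 0.0279] tool [0.0606 0.123  0.1201]
```

View pics/w6c.png

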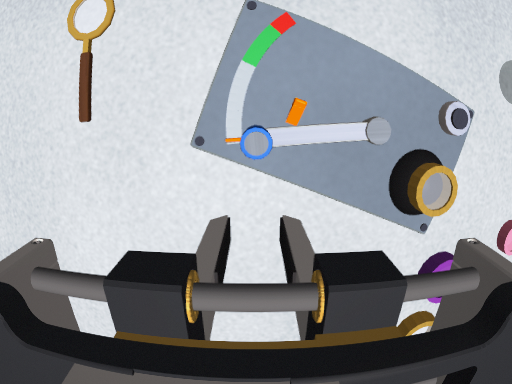

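The picture shows the roller at (256,143) dead ahead of the closing fingers, the pointer at (232,140) on the white, and the lens still on the dome at (433,188). Next I'll descend and work out the arc.

>>> move_arm(
  motion=[
    {"x":0,"y":0.004,"z":0.08,"ax":0,"ay":0,"az":0},
    {"x":0,"y":0.004,"z":0.15,"ax":0,"ay":0,"az":0},
    {"x":0,"y":0.004,"z":0.2,"ax":0,"ay":0,"az":0},
    {"x":0,"y":0.004,"z":0.215,"ax":0,"ay":0,"az":0},
    {"x":0,"y":0.004,"z":0.215,"ax":0,"ay":0,"az":0},
    {"x":0,"y":0.004,"z":0.215,"ax":0,"ay":0,"az":0},
  ],
)

```text
t: 9.98
tool_pos: [0.4681, 0.1223, 0.0633]
tcp_rot: [0.0, 0.979, 0.204, 0.0]
force: [0.1, -0.8, 0.1]
width: 0.0003
finger_force: 0.0
```

```bash
python3 - <<'E'
from h import *
s=observe(); Rm=T_tool(s)[:3,:3]; print(s["t"],s["tool_pos"],s["width"],s["force"])
a0=np.arctan2(Rm[1,0],Rm[0,0]); P=np.array([.572,.041])
for q in [-.1,0,.1,.2,.3,.4,.5,.6,.66,.72,.78]:
    f=.52-q; d=np.array([np.cos(f),np.sin(f)]); t=P+.12*np.array([-np.sin(f),np.cos(f)])-.021*d
    print(q,(Rm[:2,:2].T@(t-s["tool_pos"][:2])/.4).round(3),round(np.degrees(a0-f)/45,3))
E
```

```text
9.9833 [0.46809089 0.12233683 0.06325896] 0.00033810782071244373 [ 0.13737346 -0.76870002  0.10770938]
-0.1 [0.043 0.008] -0.266
0 [ 0.072 -0.002] -0.139
0.1 [ 0.102 -0.009] -0.011
0.2 [ 0.132 -0.013] 0.116
0.3 [ 0.162 -0.014] 0.243
0.4 [ 0.193 -0.012] 0.371
0.5 [ 0.223 -0.007] 0.498
0.6 [0.252 0.001] 0.625
0.66 [0.269 0.007] 0.702
0.72 [0.286 0.014] 0.778
0.78 [0.302 0.023] 0.855
```

>>> move_arm(
  motion=[
    {"x":0.04,"y":0.004,"z":0,"ax":0,"ay":0,"az":-0.1},
    {"x":0.072,"y":-0.002,"z":0,"ax":0,"ay":0,"az":-0.14},
    {"x":0.09,"y":-0.006,"z":0,"ax":0,"ay":0,"az":-0.07},
    {"x":0.11,"y":-0.01,"z":0,"ax":0,"ay":0,"az":0.02},
    {"x":0.132,"y":-0.013,"z":0,"ax":0,"ay":0,"az":0.116},
    {"x":0.147,"y":-0.014,"z":0,"ax":0,"ay":0,"az":0.18},
    {"x":0.162,"y":-0.014,"z":0,"ax":0,"ay":0,"az":0.243},
    {"x":0.162,"y":-0.014,"z":0,"ax":0,"ay":0,"az":0.243},
  ],
)

```text
t: 10.65
tool_pos: [0.5234, 0.1529, 0.0642]
tcp_rot: [0.001, 0.994, 0.11, -0.001]
force: [-4.4, -3.1, 1.6]
width: 0.0002
finger_force: 2.5
```

```bash
python3 - <<'E'
from h import *
s=observe(); Rm=T_tool(s)[:3,:3]; print(s["t"],s["tool_pos"],s["force"])
a0=np.arctan2(Rm[1,0],Rm[0,0]); P=np.array([.572,.041]); print(a0)
T,im=snap("wrist","w7.png")
for n in ["roller_top"]:
    for sc,p in marks("wrist",T,n)[:1]: print(n,sc,p,.52-np.arctan2(P[0]-p[0],p[1]-P[1]))
for q in [.3,.36,.42,.48,.54,.6,.66,.70,.72,.74,.78]:
    f=.52-q; d=np.array([np.cos(f),np.sin(f)]); t=P+.12*np.array([-np.sin(f),np.cos(f)])-.021*d
    print(q,(Rm[:2,:2].T@(t-s["tool_pos"][:2])/.4).round(3),round(np.degrees(a0-f)/45,3))
E
```

```text
10.65 [0.52338205 0.15289863 0.06421548] [-4.43537682 -3.06047177  1.61125863]
0.2206538484367357
roller_top 0.66 [0.5456 0.1597 0.0951] 0.30115265790995055
0.3 [ 0.005 -0.   ] 0.001
0.36 [ 0.023 -0.003] 0.077
0.42 [ 0.041 -0.005] 0.154
0.48 [ 0.06  -0.005] 0.23
0.54 [ 0.078 -0.004] 0.306
0.6 [ 0.096 -0.003] 0.383
0.66 [0.114 0.   ] 0.459
0.7 [0.126 0.003] 0.51
0.72 [0.132 0.004] 0.536
0.74 [0.138 0.006] 0.561
0.78 [0.15  0.009] 0.612
```

>>> move_arm(
  motion=[
    {"x":0.02,"y":-0.003,"z":0,"ax":0,"ay":0,"az":0.077},
    {"x":0.041,"y":-0.005,"z":0,"ax":0,"ay":0,"az":0.154},
    {"x":0.06,"y":-0.005,"z":0,"ax":0,"ay":0,"az":0.23},
    {"x":0.078,"y":-0.004,"z":0,"ax":0,"ay":0,"az":0.306},
    {"x":0.096,"y":-0.003,"z":0,"ax":0,"ay":0,"az":0.383},
    {"x":0.114,"y":0,"z":0,"ax":0,"ay":0,"az":0.459},
    {"x":0.132,"y":0.004,"z":0,"ax":0,"ay":0,"az":0.536},
    {"x":0.132,"y":0.004,"z":0,"ax":0,"ay":0,"az":0.536},
  ],
)

```text
t: 11.42
tool_pos: [0.574, 0.1629, 0.0639]
tcp_rot: [0.001, 0.995, -0.101, -0.003]
force: [-6.4, -1.7, 4.1]
width: 0.0004
finger_force: 3.6
```

>>> move_arm(
  motion=[
    {"x":0,"y":0,"z":0,"ax":0,"ay":0,"az":0},
    {"x":0,"y":0,"z":0,"ax":0,"ay":0,"az":0},
    {"x":0,"y":0,"z":0,"ax":0,"ay":0,"az":0},
    {"x":0,"y":0,"z":0,"ax":0,"ay":0,"az":0},
    {"x":0,"y":0,"z":0,"ax":0,"ay":0,"az":0},
    {"x":0,"y":0,"z":0,"ax":0,"ay":0,"az":0},
  ],
)

```text
t: 11.92
tool_pos: [0.5724, 0.163, 0.064]
tcp_rot: [0.001, 0.995, -0.099, -0.003]
force: [-7.1, -3.4, 2.8]
width: 0.0006
finger_force: 3.6
```

```bash
python3 - <<'E'
from h import *
s=observe(); print(s["t"],s["tool_pos"],s["force"],T_tool(s)[:3,0]); P=np.array([.572,.041])
T,im=snap("wrist"); Tt,it=snap("top"); Ts,isc=snap("scene")
for c,TT in (("wrist",T),("top",Tt),("scene",Ts)):
    for sc,p in marks(c,TT,"roller_top")[:1]: print(c,sc,p,.52-np.arctan2(P[0]-p[0],p[1]-P[1]))
    print([m for m in marks(c,TT,"lens_cell") if abs(m[1][1]+.045)<.03])
w=cv2.resize(im,(512,384)); cr=cv2.resize(it[145:230,180:300],(480,340)) ; cs=cv2.resize(isc[145:265,200:330],(288,266))
can=np.zeros((600,800,3),np.uint8); can[:384,:512]=w; can[:200,512:]=cv2.resize(isc[145:265,200:330],(288,200)); can[384:600,:305]=cv2.resize(it[145:230,180:300],(305,216)); can[200:600,400:][184:,:]=cv2.resize(im[20:180,120:416],(400,216))
cv2.imwrite("pics/fin.png",can[...,::-1])
E
```

```text
11.9167 [0.57242449 0.16302303 0.06399557] [-7.07921433 -3.38104187  2.83274765] [ 0.9801964  -0.19792205 -0.00647124]
wrist 0.72 [0.5966 0.1592 0.0945] 0.725192672792788
[(0.74, array([ 0.5471, -0.0499,  0.0452]))]
top 0.64 [0.5933 0.1523 0.0967] 0.7090883781526445
[(0.61, array([ 0.5396, -0.0428,  0.0493]))]
scene 0.81 [0.5892 0.1589 0.0963] 0.6648644049452388
[(0.64, array([ 0.5468, -0.0406,  0.0464]))]
```

View pics/fin.png

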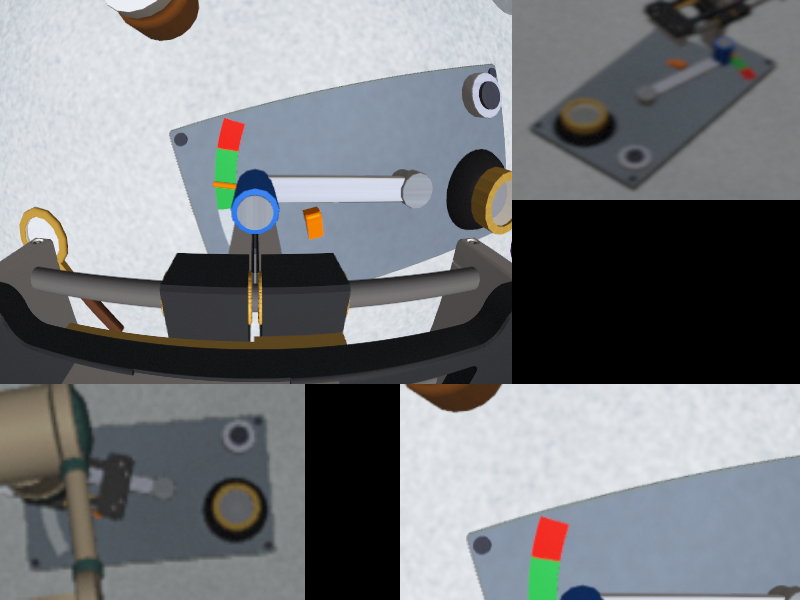

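The last picture shows the orange pointer at (225,184), in the middle of the green band (rows 150–208). The pawl stands up clear behind the arm at (314,222), and the lens is still centred on the dome. The joint angle is about 0.71, held at about 8 N.

```bash
python3 -c "
from bench import *
print(sign_off())"
```

```text
the job is handed in; nothing more can be done
None
```

The job is handed in: the lens cell is balanced level on the dome and released, and the idler arm is held at about 0.71 rad, past the pawl's click, with its pointer in the green band.

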